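# Swing the lamp aside and work the spray can

## Robot

A 6-joint arm with a two-finger parallel gripper is mounted at the origin on the work surface. World frame = base frame: x ahead of the robot, y to its left, z up, the work surface at z = 0. Lengths are in m, angles in rad, forces in N, time in s.
With the tool pointing down it reaches from about 0.425 to 0.95 m from the base axis. Payload 3.5 kg.
Tool frame: the origin (TCP) lies at the very end of the fingers, on their centre line; the grasp point (between the pads) lies 19 mm behind it (robot.hold_point_z is the distance from the TCP to the grasp point, in m); z points along the fingers, y is the line along which they close (so a half turn about z gives the same grasp; the last joint's range is limited). The gripper opens to 85 mm and grips with 20 to 120 N. Pads are 22 mm wide; open, the fingers measure 114 mm over their backs; the gripper's body (76 mm by 85 mm) begins 54 mm behind the grasp point. The pads swing forward as they close: fully open they stand 13 mm farther back than shut.
Start: joints at [-1.371, 0.286, 1.577, -0, 1.279, -0.15], TCP at [0.231, -0.634, 0.231] pointing down, gripper open.
Joint ranges: [-2.77, 2.77], [-0.9, 2.22], [0.21, 2.48], [-1.53, 4.67], [0.24, 2.81], [-2.84, 2.84]. Speed limits (rad/s): [2.79, 2.79, 3.14, 3.14, 3.14, 3.14].

## Interface

Orientations are given as a rotation vector (axis times angle).
In Python, from cell import telemetry, viewer, robot, recognise, cut_out gives the robot as it stands.
- The arm moves only by the tool drive_tool, never from a script. Its argument "deltas" is a list of rows, each a list of 5 numbers: the shift along the tool's x, y, z in m, then the turn about the tool's z in degrees, then the opening, from 0 (shut) to 1 (fully open). A call has 1 to 20 rows; each row shifts and turns the commanded pose from where the row before left it, along the tool's axes as they then stand; what a row does not reach is not made up. A row lasts 1/12 s, in which the tool goes at most 41.7 mm and 7.16 degrees, less where a joint would pass 70% of its speed; a pose out of reach is approached as far as the arm can. A call with a gripper value outside its range is refused whole. The fingers move at their own pace and stop on an object; the grip force is fixed at half the most. Time passes only in rows, so rows that do not move let the fingers close. It gives the time, the measured TCP pose, the force, the opening and the grip force at its end, in the units of the state.
- telemetry.state(): the state, without advancing time (a new reading comes with each control period).
- viewer.read_camera(name): name is "scene" or "top" or "wrist"; returns the picture (384x512x3 uint8, red, green, blue); there is no depth.
- viewer.camera_model(name): a dict with "fx", "fy", "cx", "cy" (pixels), "eye" and "orientation" of the camera in the world. Camera axes: x right, y down, z forward; pixel columns grow to the right and rows downward; lengths in m; the calibration is good to about 2 mm. A picture is of the moment at which its call begins: read the wrist's pose just before it. camera_model takes no time and is no camera call; for the wrist camera it gives the pose at the moment of the call.
- robot.hand_in(): hands the job in; it is judged then, once.
Trained networks look in the newest picture that a camera, given by its name, has taken for a name from the list of things; names that differ only in an ending like _2 or _b are one class to them, and where a whole thing is asked for, a point or a joint stands for the part that bears it (a point fixed in the world has none). Each returns a list of dicts, best first, with "score" (0 to 1); they miss things now and then, are a little off and sometimes report something else, mostly with a low value. They report only what shows in the picture. A call takes as long as a camera call.
- recognise(target, camera): "xy" ([column, row] in pixels, amid what is visible of it).
- cut_out(target, camera): "mask" (384x512 bool, what is visible of it) and "xy" ([column, row] in pixels, amid what is visible of it).
The state is a dict: "clock": time; "joint_positions": joint angles; "qd": joint speeds; "effort": joint torques, N m; "ee_pos": TCP position; "eef_rot": TCP orientation; "contact_force": force on the tool from outside, world axes, zero at the start; "wrist_torque": the same for the moment, N m; "gripper_width": opening from 0.0 (shut) to 1.0 (fully open); "finger_force": force on a finger pad.
Only numpy, scipy, OpenCV 4.12 (cv2) and the standard library are available. Lean on these libraries where they do the work, as an engineer would, in place of code of your own. Each camera call takes 0.05 s, during which the arm holds its last target. There are 200 camera calls.

## Task

The bench lamp hangs over the spray board, between the clamped spray can and the plywood hexagon. First swing the lamp's arm aside, until the lamp head is well clear of the board, off its long side, and leave it there; then press the can's cap fully down, hold it for about half a second and let it spring back up. Leave the glue bottle, the mallet and the loose hexagon undisturbed.

Things in the scene. Friction and masses are not known exactly. Their poses are not given: they have to be found in the camera images.
- spray_board: Fixed wooden board 400 x 180 x 18 mm, flat on the table; origin under its centre, x along its length, roughly away from the robot, y to the left, z up. On its far half a silver spray can (65 mm across) is clamped in a wooden cradle, leaning 35 degrees so that its top points up and towards the board's near (-x) end.
- panel (a point): Middle of the plywood hexagon (130 mm across flats) fixed on a sloping rest on the near half of the board, facing the can; its highest edge is about 135 mm above the table.
- carry_bar (a point): Middle of the fixed wooden carry bar over the can: 16 mm thick, along y, on two uprights (24 x 12 mm) at y = +-56 mm; 261 mm above the table, 85 mm higher than the cap's top and 20 mm further along +x. A vertical tool does not fit over the cap: come along the can's axis, from the robot's side, in front of the bar.
- cap_top (a point): Centre of the flat top of the spray can's white round cap (40 mm across, 22 mm tall), about 176 mm above the table. Its z axis is the can's axis, pointing out of the cap, 35 degrees from vertical, leaning to the board's -x; y is the board's y. It moves with the cap.
- spray_cap (a joint): How far the cap is pressed along the can's axis, m: 0 up (rest), 0.007 fully down at its stop. Sprung: about 4 N to start it, 9 N fully down; returns by itself.
- lamp_pivot (a point): On the upright hinge axis of the lamp's arm, at the height of the arm (270 mm), on top of a fixed 20 mm steel post (with a round 120 mm foot) to the left of the board. The arm is a 16 mm steel tube 310 mm long; x of this frame points along the arm from the pivot to the lamp head, z is up.
- lamp_knob (a point): Centre of the grip part of the black upright round knob on the arm, 130 mm from the pivot: 28 mm across, its grip part 37 mm tall (from 18 mm below this point to 19 mm above it, the top), 309 mm above the table. It stands free: below it there is the arm's tube, its top 31 mm under this point.
- lamp_head (a point): Middle of the grey conical lamp head at the end of the arm, 310 mm from the pivot: 90 mm across at its lower rim, reaching from 175 to 282 mm above the table; this point is 225 mm above the table.
- lamp_arm (a joint): Angle of the lamp's arm, rad, growing clockwise seen from above, which takes the head from over the board towards the robot and then out to the left; range -0.05 to 1.5, starting at 0 to 0.3. The head is clear off the board's left side from about 0.75 on; about 1.15 is well clear. Slight friction (about 1 N at the knob), stays where it is left.
- glue_bottle: Loose white bottle, 64 mm across, 170 mm tall, standing to the right of the board; origin under its centre.
- mallet: Loose mallet lying to the right of the board: black rubber head 62 x 100 x 62 mm at +x, round wooden handle, 300 mm in all along its x; origin on the table under its middle.
- hexagon: Loose plywood hexagon, 130 mm across the flats, 18 mm thick, flat on the table to the left of the board; origin under its centre.

How it is judged:
On the way, in this order (a step that is already met when the one before it is completed fails the run):
1. the lamp head has been swung clear of the board's long side (y of lamp_head in the frame of spray_board above 0.14 m), for 0.2 s.
2. the cap is pressed down (at least 5 of its 7 mm) (value of joint spray_cap above 0.005 m), for 0.3 s.
At the end, for the whole second after the job is handed in: Lamp arm at rest, head centre over 140 mm left of the board's centre line (edge at 90 mm, head radius 45 mm); the cap, having been pressed, up again within 1.5 mm; glue bottle upright (within 0.2 rad); bottle, mallet and loose hexagon within 30 mm of their starts (y of lamp_head in the frame of spray_board above 0.14 m and velocity of joint lamp_arm between -0.05 and 0.05 rad/s and value of joint spray_cap below 0.0015 m and distance of each of glue_bottle, mallet, hexagon from where it was at the start of the episode below 0.03 m and angle between glue_bottle's own z axis and vertical below 0.2 rad); the robot touches nothing.
It fails at once if the cap is pressed while the lamp head is not clear of the board (value of joint spray_cap above 0.0025 m and y of lamp_head in the frame of spray_board below 0.135 m).
It fails at once if a bystander is pushed away or knocked over (distance of any of glue_bottle, mallet, hexagon from where it was at the start of the episode above 0.03 m or angle between glue_bottle's own z axis and vertical above 0.35 rad).
It also fails if it takes over 48 s, if anything falls off the work surface, if the arm or the gripper's body presses on something with over 40 N, if the wrist force passes 120 N, or if a joint passes its speed limit or range.

## Working session

There is one attempt and no reset: what is moved stays moved. The work goes in short steps, Python scripts to look and compute and a tool call to move; the robot and the scene stay as the last step left them, time stands still between calls to the robot, and variables do not carry over. Pictures are saved under pics/ and viewed, at most 10 in all, crops included, and the job is handed in when it is done.

Besides the shell and the picture viewer there is one more tool, called after "Emit:" as name(argument=value, ...) on one line, values as JSON. drive_tool: Moves the arm, as the interface text tells. Its arguments: {"type":"object","properties":{"deltas":{"type":"array"}},"required":["deltas"]}

```bash
ls; mkdir -p pics
python3 - <<'E'
from cell import telemetry, viewer, robot, recognise, cut_out
import cv2,numpy as np
s=telemetry.state();print(s)
for c in ["scene","top"]:
    im=viewer.read_camera(c);cv2.imwrite(f"pics/{c}0.png",im[:,:,::-1]);m=viewer.camera_model(c);print(c,m)
    for t in ["spray_board","panel","carry_bar","cap_top","lamp_knob","lamp_head","lamp_pivot","glue_bottle","hexagon","mallet"]:
        try:
            r=recognise(t,c);print(t,[(np.round(x["xy"]),round(x["score"],2)) for x in r[:2]])
        except Exception as e: print(t,e)
E
```

```text
pics
{'clock': 0.0, 'joint_positions': array([-1.37101127e+00,  2.87177682e-01,  1.57818481e+00, -7.06339600e-06,
        1.27858402e+00, -1.49966434e-01]), 'qd': array([ 0.00014298,  0.00031194,  0.0009169 ,  0.0007416 ,  0.00187347,
       -0.00036854]), 'effort': array([ 9.64218889e-04, -4.05973077e+01, -2.92627752e+01, -1.24029739e-04,
        5.73988058e-03,  1.37417902e-05]), 'ee_pos': array([ 0.23121411, -0.6334658 ,  0.22993493]), 'eef_rot': array([-3.09135998e+00, -5.46186215e-01,  1.02631594e-04]), 'contact_force': array([ 0.03541218, -0.29947246, -0.15723846]), 'wrist_torque': array([ 2.36518571e-02, -2.89329171e-02, -5.43733096e-05]), 'finger_force': 0.0, 'gripper_width': 0.9974592202479119}
scene {'fx': 479.88228774225615, 'fy': 479.88228774225615, 'cx': 262.3964806765638, 'cy': 192.4644377510607, 'eye': array([ 1.19213745, -0.46848326,  1.42527561]), 'orientation': array([-2.36698634, -1.17698565,  0.34762501])}
spray_board [(array([259., 232.]), 0.86), (array([290., 176.]), 0.64)]
panel [(array([260., 234.]), 0.86)]
carry_bar [(array([262., 232.]), 0.93)]
cap_top [(arr
[... 324 characters left out ...]
{'fx': 396.10010515012857, 'fy': 396.10010515012857, 'cx': 259.21559757302356, 'cy': 182.71291686679507, 'eye': array([ 0.43817318, -0.03102951,  1.10639454]), 'orientation': array([-2.1695068 ,  2.12449518, -0.1665693 ])}
spray_board [(array([275., 173.]), 0.89)]
panel [(array([274., 169.]), 0.96)]
carry_bar [(array([278., 172.]), 0.63)]
cap_top [(array([278., 155.]), 0.77)]
lamp_knob [(array([252., 190.]), 0.82), (array([275., 173.]), 0.72)]
lamp_head [(array([251., 192.]), 0.6)]
lamp_pivot [(array([249., 186.]), 0.65)]
glue_bottle [(array([339., 136.]), 0.72)]
hexagon [(array([195., 220.]), 0.7), (array([278., 172.]), 0.58)]
mallet [(array([386., 208.]), 0.8), (array([277., 153.]), 0.28)]
```

Run:
```python
import cv2
a=cv2.imread("pics/scene0.png")[80:330,120:430];b=cv2.imread("pics/top0.png")[60:310,130:440]
cv2.imwrite("pics/a.png",cv2.resize(a,None,fx=2.4,fy=2.4,interpolation=cv2.INTER_CUBIC));cv2.imwrite("pics/b.png",cv2.resize(b,None,fx=2.4,fy=2.4,interpolation=cv2.INTER_CUBIC))
```

```text
(no output)
```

View pics/a.png

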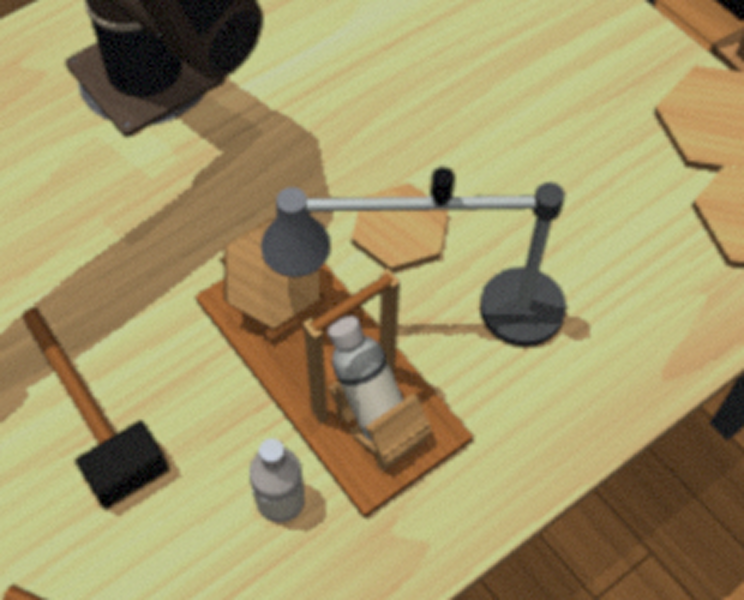

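View pics/b.png

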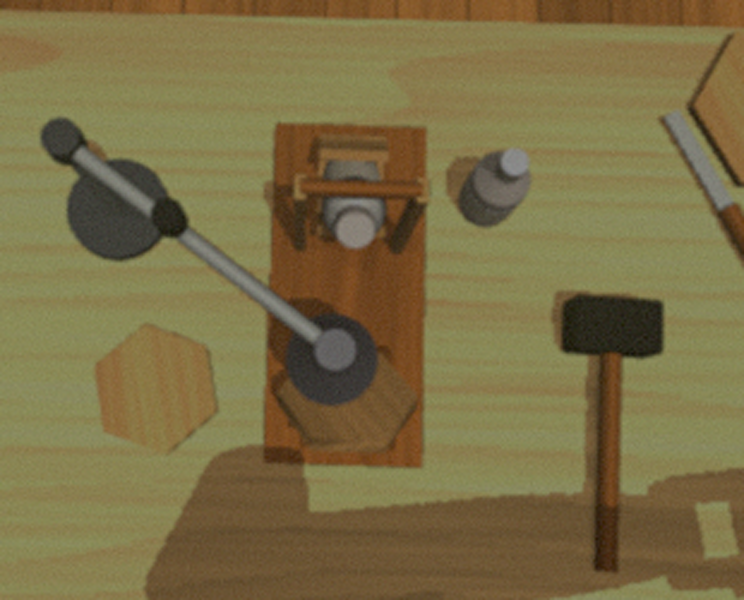

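The scene picture (crop 2.4x, offset 120,80) shows the knob at about (443,182), the pivot at (549,198) and the cap top at (342,326). In the top picture (offset 130,60), the knob is at (169,217), the cap at (356,226) and the lamp head hangs over the hexagon at (335,349).

```bash
cat > h.py <<'E'
from cell import telemetry, viewer, robot, recognise, cut_out
import cv2,numpy as np
from scipy.spatial.transform import Rotation as R
def ray(m,uv):
    d=R.from_rotvec(m["orientation"]).apply([(uv[0]-m["cx"])/m["fx"],(uv[1]-m["cy"])/m["fy"],1]);return m["eye"],d/np.linalg.norm(d)
def atz(m,uv,z):
    e,d=ray(m,uv);return e+d*(z-e[2])/d[2]
def tri(ms,uvs):
    A=np.zeros((3,3));b=np.zeros(3);rs=[ray(m,u) for m,u in zip(ms,uvs)]
    for e,d in rs:
        P=np.eye(3)-np.outer(d,d);A+=P;b+=P@e
    p=np.linalg.solve(A,b);return p,[np.linalg.norm(np.cross(p-e,d)) for e,d in rs]
E
python3 - <<'E'
from h import *
T=viewer.camera_model("top");S=viewer.camera_model("scene")
t=lambda u,v:(130+(u+.5)/2.4-.5,60+(v+.5)/2.4-.5)
s=lambda u,v:(120+(u+.5)/2.4-.5,80+(v+.5)/2.4-.5)
np.set_printoptions(precision=4,suppress=True)
c=[atz(T,t(*p),.018) for p in[(277,124),(427,127),(422,467),(264,461)]]
print("corners",np.array(c)); 
cs=[atz(S,s(*p),.018) for p in[(472,437),(367,515),(198,297)]];print("scene corners far-left,far-right,near-right",np.array(cs))
print("knob top",atz(T,t(169,215),.328),"scene mid",atz(S,s(443,186),.309),tri((T,S),(t(169,215),s(443,174))))
print("pivot",atz(T,t(61,138),.285),atz(S,s(549,200),.27))
print("head top",atz(T,t(335,349),.282),atz(S,s(291,196),.28))
print("cap",atz(T,t(356,228),.176),atz(S,s(343,326),.176),tri((T,S),(t(356,228),s(343,326))))
print("bar",atz(T,t(363,187),.269),atz(S,s(353,303),.269))
E
```

```text
corners [[ 0.8061  0.0082  0.018 ]
 [ 0.8065 -0.1704  0.018 ]
 [ 0.4079 -0.1656  0.018 ]
 [ 0.411   0.0127  0.018 ]]
scene corners far-left,far-right,near-right [[ 0.8078  0.0024  0.018 ]
 [ 0.8086 -0.1714  0.018 ]
 [ 0.4123 -0.1676  0.018 ]]
knob top [0.6201 0.0854 0.328 ] scene mid [0.6231 0.0834 0.309 ] (array([0.6198, 0.085 , 0.3284]), [np.float64(0.000347271517933139), np.float64(0.00034727151793322286)])
pivot [0.6984 0.1912 0.285 ] [0.6973 0.1911 0.27  ]
head top [ 0.5148 -0.057   0.282 ] [ 0.508  -0.0571  0.28  ]
cap [ 0.6464 -0.0793  0.176 ] [ 0.6429 -0.0819  0.176 ] (array([ 0.6449, -0.0809,  0.1785]), [np.float64(0.0019688552909863837), np.float64(0.0019688552909863113)])
bar [ 0.6637 -0.0803  0.269 ] [ 0.6667 -0.0835  0.269 ]
```

Emit:
drive_tool(deltas=[[0, 0, -0.034, -6.74, 0.5], [0, 0, -0.034, -6.74, 0.5], [0, 0, -0.034, -6.74, 0.5], [0, 0, -0.034, -6.74, 0.5], [0, 0, -0.034, -6.74, 0.5], [0.036, -0.005, 0, 0, 0.5], [0.036, -0.005, 0, 0, 0.5], [0.036, -0.005, 0, 0, 0.5], [0.036, -0.005, 0, 0, 0.5], [0.036, -0.005, 0, 0, 0.5], [0.036, -0.005, 0, 0, 0.5], [0.036, -0.005, 0, 0, 0.5], [0.036, -0.005, 0, 0, 0.5], [0.036, -0.005, 0, 0, 0.5], [0.036, -0.005, 0, 0, 0.5], [0.036, -0.005, 0, 0, 0.5], [0.036, -0.005, 0, 0, 0.5], [0.036, -0.005, 0, 0, 0.5], [0.036, -0.005, 0, 0, 0.5], [0.036, -0.005, 0, 0, 0.5]])

```text
clock: 2.77
ee_pos: [0.4907, -0.1525, 0.4017]
eef_rot: [2.802, 1.419, 0.001]
contact_force: [0.9, -0.4, -0.4]
gripper_width: 0.504
finger_force: 0.0
```

Emit:
drive_tool(deltas=[[0.0335, -0.0045, 0, 0, 0.5], [0.0335, -0.0045, 0, 0, 0.5], [0.0335, -0.0045, 0, 0, 0.5], [0.0335, -0.0045, 0, 0, 0.5], [0.0335, -0.0045, 0, 0, 0.5], [0.0335, -0.0045, 0, 0, 0.5], [0.0335, -0.0045, 0, 0, 0.5], [0.0335, -0.0045, 0, 0, 0.5], [0, 0, 0, 0, 0.5], [0, 0, 0, 0, 0.5]])

```text
clock: 3.6
ee_pos: [0.62, 0.0846, 0.4006]
eef_rot: [-2.8, -1.424, 0.002]
contact_force: [0.3, 0.1, 0.1]
gripper_width: 0.5
finger_force: 0.0
```

Run:
```python
from h import *
s=telemetry.state();print(s["ee_pos"],s["eef_rot"])
m=viewer.camera_model("wrist");im=viewer.read_camera("wrist");cv2.imwrite("pics/w1.png",im[:,:,::-1])
r=R.from_rotvec(m["orientation"])
def pr(p):
    q=r.inv().apply(np.array(p)-m["eye"]);return q[0]/q[2]*m["fx"]+m["cx"],q[1]/q[2]*m["fy"]+m["cy"]
print(pr([.62,.085,.328]),pr([.6455,-.0805,.177]),pr([.698,.191,.285]),pr(s["ee_pos"]),m["eye"])
```

```text
[0.61996087 0.08459229 0.40062206] [-2.80009229e+00 -1.42383109e+00  1.89797578e-03]
(np.float64(260.4155743908979), np.float64(206.0696059196681)) (np.float64(361.1490190189789), np.float64(263.5864773615603)) (np.float64(261.23485515372784), np.float64(1.3218927032067143)) (np.float64(260.42737239625416), np.float64(255.1414487247778)) [0.66029031 0.13911782 0.54167945]
```

View pics/w1.png

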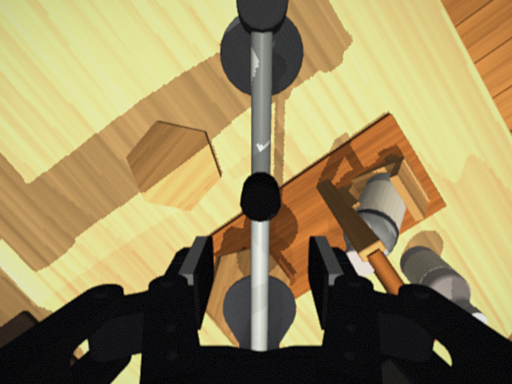

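The wrist picture shows the knob at (261,206), exactly between the fingers, with the tube running along the image's vertical. I'll lower the fingers around it and swing it along its arc.

Emit:
drive_tool(deltas=[[0, 0, 0.027, 0, 0.5], [0, 0, 0.027, 0, 0.5], [0, 0, 0.027, 0, 0.5], [0, 0, 0.027, 0, 0.5], [0, 0, 0, 0, 0.5], [0.0003, -0.0091, 0, 4, 0.5], [0.0003, -0.0091, 0, 4, 0.5], [0.0003, -0.0091, 0, 4, 0.5], [0.0003, -0.0091, 0, 4, 0.5], [0.0003, -0.0091, 0, 4, 0.5], [0.0003, -0.0091, 0, 4, 0.5], [0.0003, -0.0091, 0, 4, 0.5], [0.0003, -0.0091, 0, 4, 0.5], [0.0003, -0.0091, 0, 4, 0.5], [0.0003, -0.0091, 0, 4, 0.5], [0.0003, -0.0091, 0, 4, 0.5], [0.0003, -0.0091, 0, 4, 0.5], [0.0003, -0.0091, 0, 4, 0.5]])

```text
clock: 5.15
ee_pos: [0.5664, 0.1829, 0.2957]
eef_rot: [3.14, 0.04, 0.003]
contact_force: [-1.9, -2.1, 0.1]
gripper_width: 0.502
finger_force: 0.8
```

Emit:
drive_tool(deltas=[[0, 0, 0, 0, 0.5], [0, 0, 0, 0, 0.5], [0, 0.003, 0, 0, 0.5], [0, 0.003, 0, 0, 0.5], [0, 0, 0, 0, 0.5], [0, 0, -0.03, 0, 0.5], [0, 0, -0.03, 0, 0.5], [0, 0, -0.03, 0, 0.5], [0, 0, -0.03, 0, 0.5], [0, 0, 0, 0, 0.5]])

```text
clock: 5.98
ee_pos: [0.5683, 0.1777, 0.4219]
eef_rot: [-3.14, -0.047, -0.02]
contact_force: [-0.5, 0.4, 0.7]
gripper_width: 0.501
finger_force: 0.0
```

Run:
```python
from h import *
s=telemetry.state();print(s["ee_pos"],s["eef_rot"],s["contact_force"])
im=viewer.read_camera("scene");cv2.imwrite("pics/s2.png",cv2.resize(im[60:330,120:450,::-1],None,fx=2.2,fy=2.2,interpolation=cv2.INTER_CUBIC))
```

```text
[0.56826025 0.17769086 0.42186945] [-3.14045257 -0.04732419 -0.02042259] [-0.48050289  0.41802673  0.65804113]
```

View pics/s2.png

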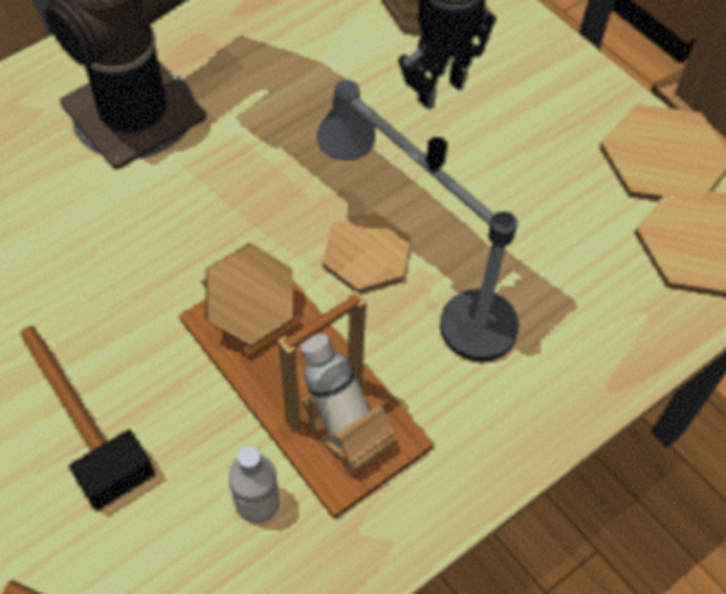

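The lamp head now sits off the board's left side, at about (347,135) in the crop, and the bar and cap are unobstructed. Drive rows carry no tilt, so I'll test at a safe height whether going past the reach limit tilts the tool.

Emit:
drive_tool(deltas=[[-0.001, 0.037, 0, 1.7, 0], [0, 0.037, 0, 0, 0], [0, 0.037, 0, 0, 0], [0, 0.037, 0, 0, 0], [0, 0.037, 0, 0, 0], [0, 0.037, 0, 0, 0], [0, 0.037, 0, 0, 0], [0.04, 0, 0, 0, 0], [0.04, 0, 0, 0, 0], [0.04, 0, 0, 0, 0], [0.04, 0, 0, 0, 0], [0.04, 0, 0, 0, 0], [0.04, 0, 0, 0, 0], [0.04, 0, 0, 0, 0], [0.04, 0, 0, 0, 0], [0, 0, 0, 0, 0]])

```text
clock: 7.37
ee_pos: [0.8863, -0.0821, 0.3971]
eef_rot: [-3.139, -0.002, 0.02]
contact_force: [0.5, -0.6, -4.7]
gripper_width: 0.002
finger_force: 0.0
```

Run:
```python
from h import *
s=telemetry.state();print(s["ee_pos"],s["joint_positions"],R.from_rotvec(s["eef_rot"]).as_matrix().T)
```

```text
[ 0.88628282 -0.08213094  0.39709714] [-2.06004044e-01  8.21421505e-01  5.30299181e-01 -2.12229585e-05
  1.80301768e+00  1.36381311e+00] [[ 9.99916699e-01  9.91596025e-04 -1.28690111e-02]
 [ 9.57167293e-04 -9.99995947e-01 -2.68120419e-03]
 [-1.28716176e-02  2.66866305e-03 -9.99913596e-01]]
```

Emit:
drive_tool(deltas=[[0.04, 0, 0, 0, 0], [0.04, 0, 0, 0, 0], [0.04, 0, 0, 0, 0], [0.04, 0, 0, 0, 0], [0, 0, 0, 0, 0], [0, 0, 0, 0, 0]])

```text
clock: 7.87
ee_pos: [0.9447, -0.0752, 0.3792]
eef_rot: [3.137, 0.001, 0.074]
contact_force: [-0.2, 0.8, 0.2]
gripper_width: -0.0
finger_force: 0.0
```

Run:
```python
from h import *
s=telemetry.state();print(s["ee_pos"],s["joint_positions"],s["qd"],R.from_rotvec(s["eef_rot"]).as_matrix()[:,2])
```

```text
[ 0.94465133 -0.07522446  0.37919177] [-0.18747339  1.03450942  0.2144149   0.00523066  1.84573303  1.3842687 ] [-0.00255612 -0.05373333 -0.04783998 -0.00101632  0.00692161  0.00218857] [ 0.04703016 -0.0037977  -0.99888625]
```

Emit:
drive_tool(deltas=[[0.04, 0, -0.01, 0, 0], [0.04, 0, -0.01, 0, 0], [0.04, 0, -0.01, 0, 0], [0.04, 0, -0.01, 0, 0], [0.04, 0, -0.01, 0, 0], [0.04, 0, -0.01, 0, 0]])

```text
clock: 8.37
ee_pos: [0.9801, -0.0601, 0.3857]
eef_rot: [3.114, 0.002, 0.294]
contact_force: [-0.6, -0.2, -0.4]
gripper_width: -0.003
finger_force: 0.0
```

Run:
```python
from h import *
s=telemetry.state();print(s["ee_pos"],s["joint_positions"],s["qd"],R.from_rotvec(s["eef_rot"]).as_matrix()[:,2])
```

```text
[ 0.98014426 -0.06008298  0.38567413] [-0.16878974  1.03391489  0.21120361  0.0183235   1.70823483  1.40517705] [ 0.03105013 -0.01870971 -0.00026737  0.02154387 -0.2490121   0.03363387] [ 0.18746678 -0.01353509 -0.98217769]
```

Emit:
drive_tool(deltas=[[0.04, 0, -0.01, 0, 0], [0.04, 0, -0.01, 0, 0], [0.04, 0, -0.01, 0, 0], [0.04, 0, -0.01, 0, 0], [0.04, 0, -0.01, 0, 0], [0.04, 0, -0.01, 0, 0], [0.04, 0, -0.01, 0, 0], [0.04, 0, -0.01, 0, 0], [0.04, 0, -0.01, 0, 0], [0.04, 0, -0.01, 0, 0]])

```text
clock: 9.2
ee_pos: [1.0129, -0.0414, 0.4516]
eef_rot: [3.05, 0.002, 0.642]
contact_force: [0.1, -0.9, -0.1]
gripper_width: 0.007
finger_force: 0.0
```

Run:
```python
from h import *
s=telemetry.state();print(s["ee_pos"],s["joint_positions"],s["qd"],R.from_rotvec(s["eef_rot"]).as_matrix())
```

```text
[ 1.01292369 -0.04142013  0.45162916] [-0.14952341  0.98059412  0.21090557  0.03626808  1.53578012  1.42625983] [ 0.01825779 -0.09701359 -0.00229617  0.01988948 -0.17573402  0.01904   ] [[ 0.91509201 -0.00382855  0.40322694]
 [ 0.00643627 -0.99968887 -0.02409844]
 [ 0.40319374  0.02464757 -0.91478265]]
```

Emit:
drive_tool(deltas=[[0.04, 0, -0.01, 0, 0], [0.04, 0, -0.01, 0, 0], [0.04, 0, -0.01, 0, 0], [0.04, 0, -0.01, 0, 0], [0.04, 0, -0.01, 0, 0], [0.04, 0, -0.01, 0, 0], [0.04, 0, -0.01, 0, 0], [0.04, 0, -0.01, 0, 0]])

```text
clock: 9.87
ee_pos: [1.0145, -0.0291, 0.5438]
eef_rot: [2.975, 0.003, 0.909]
contact_force: [0.6, 0.3, -0.3]
gripper_width: 0.002
finger_force: 0.0
```

Run:
```python
from h import *
s=telemetry.state();print(s["ee_pos"],s["joint_positions"],s["qd"],R.from_rotvec(s["eef_rot"]).as_matrix())
```

```text
[ 1.01449888 -0.0291069   0.54381885] [-0.14052206  0.9009646   0.21092874  0.05008332  1.43806092  1.43642435] [ 0.01091817 -0.13672377 -0.00015861  0.02233816 -0.12724637  0.01340406] [[ 0.82938902 -0.00687756  0.55862917]
 [ 0.0111801  -0.99951965 -0.02890452]
 [ 0.55855962  0.03021863 -0.82891374]]
```

Emit:
drive_tool(deltas=[[-0.037, 0.0035, -0.011, 0, 0], [-0.037, 0.0035, -0.011, 0, 0], [-0.037, 0.0035, -0.011, 0, 0], [-0.037, 0.0035, -0.011, 0, 0], [-0.037, 0.0035, -0.011, 0, 0], [-0.037, 0.0035, -0.011, 0, 0], [-0.037, 0.0035, -0.011, 0, 0], [0, 0, 0, 0, 0]])

```text
clock: 10.53
ee_pos: [0.7892, -0.0513, 0.4698]
eef_rot: [2.984, 0.003, 0.886]
contact_force: [0.8, 0.6, -2.5]
gripper_width: -0.002
finger_force: 0.0
```

```bash
cat > go.py <<'E'
from h import *
np.set_printoptions(precision=4,suppress=True)
s=telemetry.state();M=R.from_rotvec(s["eef_rot"]).as_matrix();print(s["clock"],s["ee_pos"],s["joint_positions"],"z",M[:,2],"x",M[:,0])
C=np.array([.6455,-.0805,.177]);n=-M[:,2]
for k in (.25,.1,.03,0): print(k,M.T@(C+k*n-s["ee_pos"]))
E
python3 go.py
```

```text
10.5333 [ 0.7892 -0.0513  0.4698] [-0.223   0.1679  1.3642  0.1098  1.0414  1.318 ] z [ 0.5455 -0.0267 -0.8377] x [0.8381 0.01   0.5454]
0.25 [-0.2804  0.0219 -0.0823]
0.1 [-0.2804  0.0219  0.0677]
0.03 [-0.2804  0.0219  0.1377]
0 [-0.2804  0.0219  0.1677]
```

Emit:
drive_tool(deltas=[[-0.035, 0.0027, -0.01, 0, 0], [-0.035, 0.0027, -0.01, 0, 0], [-0.035, 0.0027, -0.01, 0, 0], [-0.035, 0.0027, -0.01, 0, 0], [-0.035, 0.0027, -0.01, 0, 0], [-0.035, 0.0027, -0.01, 0, 0], [-0.035, 0.0027, -0.01, 0, 0], [-0.035, 0.0027, -0.01, 0, 0], [0, 0, 0, 0, 0], [0, 0, 0, 0, 0]])

```text
clock: 11.37
ee_pos: [0.5182, -0.0746, 0.3892]
eef_rot: [2.974, 0.002, 0.908]
contact_force: [-0.7, 0.0, 0.4]
gripper_width: -0.002
finger_force: 0.0
```

```bash
python3 go.py
python3 - <<'E'
from h import *
m=viewer.camera_model("wrist");im=viewer.read_camera("wrist");cv2.imwrite("pics/w3.png",im[:,:,::-1])
r=R.from_rotvec(m["orientation"])
def pr(p):
    q=r.inv().apply(np.array(p)-m["eye"]);return q[0]/q[2]*m["fx"]+m["cx"],q[1]/q[2]*m["fy"]+m["cy"]
print(pr([.6455,-.0805,.177]),pr([.6655,-.081,.261]))
E
```

```text
11.3667 [ 0.5182 -0.0746  0.3892] [-0.4406 -0.4687  2.0729  0.2546  0.9939  1.0488] z [ 0.5586 -0.03   -0.8289] x [0.8294 0.0108 0.5585]
0.25 [-0.013  -0.0017 -0.0028]
0.1 [-0.013  -0.0017  0.1472]
0.03 [-0.013  -0.0017  0.2172]
0 [-0.013  -0.0017  0.2472]
(np.float64(259.3548878505247), np.float64(170.83904225935524)) (np.float64(262.0853754406074), np.float64(117.46442395138509))
```

View pics/w3.png

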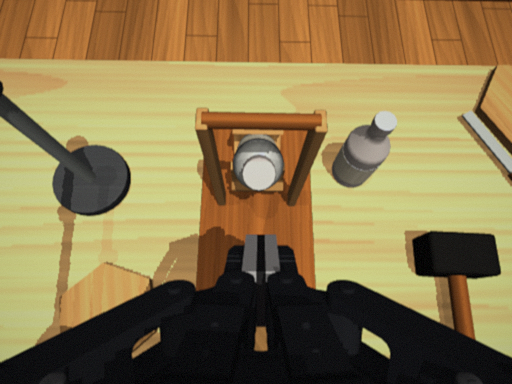

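The wrist picture shows the cap top at (259,172), against a prediction of (259,171), and the bar at (262,121). The measured pose holds, so I'll descend along the can's axis.

Emit:
drive_tool(deltas=[[-0.016, -0.0015, 0, 0, 0], [0, 0, 0.031, 0, 0], [0, 0, 0.031, 0, 0], [0, 0, 0.031, 0, 0], [0, 0, 0.031, 0, 0], [0, 0, 0.031, 0, 0], [0, 0, 0.031, 0, 0], [0, 0, 0.031, 0, 0], [0, 0, 0, 0, 0], [0, 0, 0, 0, 0]])

```text
clock: 12.25
ee_pos: [0.628, -0.0791, 0.198]
eef_rot: [2.979, 0.005, 0.901]
contact_force: [0.2, -0.8, 0.7]
gripper_width: 0.003
finger_force: 0.0
```

```bash
python3 go.py
python3 - <<'E'
from h import *
print(telemetry.state()["contact_force"])
m=viewer.camera_model("wrist");im=viewer.read_camera("wrist");cv2.imwrite("pics/w4.png",im[:,:,::-1])
E
```

```text
12.25 [ 0.628  -0.0791  0.198 ] [-0.352  -0.0369  2.0776  0.319   0.5571  0.9906] z [ 0.5542 -0.0269 -0.8319] x [0.8324 0.0117 0.5541]
0.25 [ 0.0029  0.0007 -0.2228]
0.1 [ 0.0029  0.0007 -0.0728]
0.03 [ 0.0029  0.0007 -0.0028]
0 [0.0029 0.0007 0.0272]
[ 0.21361321 -0.79586057  0.72325032]
```

View pics/w4.png

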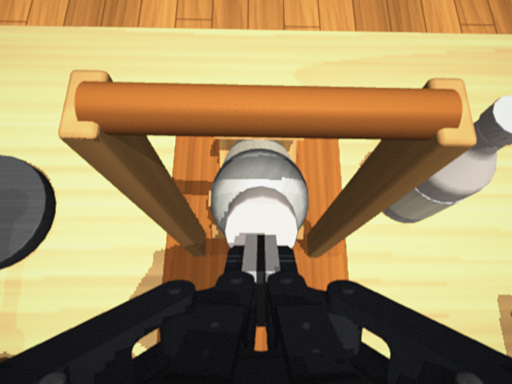

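The fingertips at (262,250) are centred over the cap, and the bar lies well ahead of the gripper. Next I'll approach and press in small steps.

Emit:
drive_tool(deltas=[[0, 0, 0.008, 0, 0], [0, 0, 0.008, 0, 0], [0, 0, 0.006, 0, 0], [0, 0, 0, 0, 0], [0, 0, 0, 0, 0]])

```text
clock: 12.72
ee_pos: [0.6391, -0.0801, 0.1816]
eef_rot: [2.976, 0.004, 0.905]
contact_force: [0.3, 0.0, -0.4]
gripper_width: -0.0
finger_force: 0.0
```

Emit:
drive_tool(deltas=[[0, 0, 0.003, 0, 0], [0, 0, 0.003, 0, 0], [0, 0, 0.002, 0, 0], [0, 0, 0, 0, 0]])

```text
clock: 13.05
ee_pos: [0.644, -0.0803, 0.1754]
eef_rot: [2.976, 0.004, 0.907]
contact_force: [-3.1, 1.3, 5.6]
gripper_width: 0.002
finger_force: 2.6
```

Emit:
drive_tool(deltas=[[0, 0, 0.002, 0, 0], [0, 0, 0.002, 0, 0], [0, 0, 0, 0, 0]])

```text
clock: 13.3
ee_pos: [0.6463, -0.0804, 0.1722]
eef_rot: [2.976, 0.005, 0.907]
contact_force: [-5.3, 0.5, 5.9]
gripper_width: -0.0
finger_force: 4.0
```

Emit:
drive_tool(deltas=[[0, 0, 0.002, 0, 0], [0, 0, 0.001, 0, 0], [0, 0, 0, 0, 0], [0, 0, 0, 0, 0]])

```text
clock: 13.63
ee_pos: [0.6473, -0.0803, 0.171]
eef_rot: [2.977, 0.007, 0.905]
contact_force: [-16.2, 1.7, 15.1]
gripper_width: 0.002
finger_force: 10.8
```

At 22 N the cap is on its stop. I'll hold it there for about half a second, then retreat along the axis.

Emit:
drive_tool(deltas=[[0, 0, 0, 0, 0], [0, 0, 0, 0, 0], [0, 0, 0, 0, 0], [0, 0, 0, 0, 0], [0, 0, 0, 0, 0], [0, 0, -0.005, 0, 0], [0, 0, -0.01, 0, 0], [0, 0, -0.03, 0, 0], [0, 0, -0.03, 0, 0], [0, 0, -0.03, 0, 0], [0, 0, -0.03, 0, 0], [0, 0, -0.03, 0, 0], [0, 0, 0, 0, 0], [0, 0, 0, 0, 0]])

```text
clock: 14.8
ee_pos: [0.5557, -0.076, 0.3082]
eef_rot: [2.973, 0.004, 0.911]
contact_force: [0.6, 0.4, -0.2]
gripper_width: -0.001
finger_force: 0.0
```

Run:
```python
from h import *
s=telemetry.state();print(s["clock"],s["ee_pos"],s["contact_force"])
im=viewer.read_camera("scene");cv2.imwrite("pics/s5.png",cv2.resize(im[60:330,120:450,::-1],None,fx=2.2,fy=2.2))
```

```text
14.8 [ 0.5557464  -0.07603617  0.30821063] [ 0.5517465   0.36088663 -0.22919167]
```

View pics/s5.png

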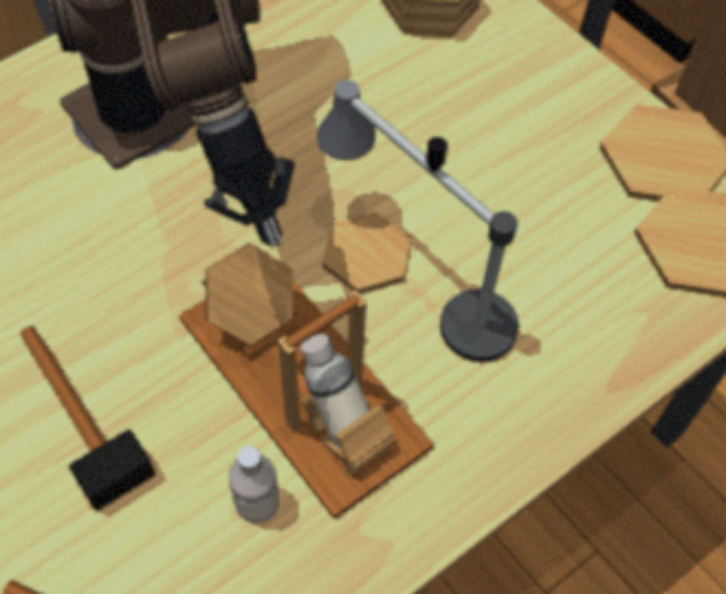

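The lamp is still aside at (347,130), the cap is back up at (316,347), nothing has been disturbed and the arm is clear of everything.

```bash
python3 -c "
from cell import robot
print(robot.hand_in())"
```

```text
the job is handed in; nothing more can be done
None
```

I swung the lamp well clear of the board's left side, pressed the cap to its stop for over half a second, let it spring back, and handed the job in; the last picture shows the bottle, mallet and loose hexagon undisturbed, but hand-in returned no verdict. The interface has no tilt command, so I got the roughly 34° lean for the cap by pushing the arm past its reach limit.

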